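# Cap the jar, then hold the gift case's lid at its balance point

### The job

The hinge of this biscuit gift case has just been glued. First screw the loose cap of the jar standing in the case fully home (clockwise), then take hold of the tipped-back lid (it has a bar handle), swing it up to its balance point, where it would fall neither way, and finish while still gripping it there, at rest, so that the glue can set unloaded. Do not let the lid drop towards shut, and leave the spare jar, the tape and the glue gun where they are.

Things in the scene. Friction and masses are not known exactly. Their poses are not given: they have to be found in the camera images.
- case: fixed green tray, 200 (its x) x 240 (its y) x 55 mm high, walls 5 mm; origin at the centre of its underside, z up. The lid hinges on its +x edge, which faces the robot's right. Fixed inside: a jar 62 mm wide at case x -35 mm, y 0, its cap above the walls; a flat tin (top 39 mm up) 78 mm either side of it along case y; a flat carton (top 35 mm up) near the hinge
- cap_top (a point): centre of the top of the jar's cap, 80 mm above the table. The cap is a white upright disc 54 mm across, 20 mm high; its side can be gripped from 60 to 80 mm above the table, clear of the walls. A dark paper strip lies across its top, parallel to the hinge when the cap is home
- cap (a joint): how far the cap is unscrewed, rad: 0 = fully home at its stop, positive = anticlockwise from above. Starts 0.7 to 1.25 loose, turns with light friction (0.06 N m), does not rise, cannot come off
- lid: the case's green lid, with its handle. Origin: the middle of the hinge line, at case x +100 mm, 55 mm above the table; the hinge line runs along the case's y axis
- lid_angle (a joint): lid angle, rad: 0 shut, pi/2 panel upright, 2.0 tipped back on its stop (the start). Nearly free hinge. The lid (200 x 240 mm, 30 mm skirt on the side facing the jar, about 0.3 kg) balances at 1.36, its panel leaning 0.2 rad from upright towards the jar; above that it falls back, below it falls shut
- handle (a point): brass bar on the lid's free edge, parallel to the hinge: 12 mm thick, 90 mm between its two 10 mm stems. Origin: bar centre, 42 mm off the lid's front edge, so fingers fit between. At lid angle q it lies, from the hinge, at case x = -0.242 cos q + 0.015 sin q, height 0.242 sin q + 0.015 cos q (m); about 0.27 m above the table at the start. It can turn between the pads
- spare_jar: bystander: loose closed jar, 62 mm wide, 74 mm high, like the one in the case, standing outside it on the robot's left; origin at the centre of its underside
- tape: bystander: loose roll of tape lying flat on the left, 90 mm across, 24 mm high; origin at the centre of its underside
- glue_gun: bystander: loose grey glue gun lying on its side on the right, about 190 x 125 mm, 32 mm high; origin under its barrel

How it is judged (in metres and radians):
On the way, in this order (a step that is already met when the one before it is completed fails the run):
1. the jar's cap is screwed home while the lid is still tipped back (value of joint cap below 0.1 rad and value of joint lid_angle above 1.6 rad), for 0.2 s.
2. the lid is at its balance point (value of joint lid_angle between 1.26 and 1.46 rad), for 0.2 s.
At the end, for the whole second after the job is handed in: The cap is within 0.1 rad of fully home; the lid is within 0.1 rad of its balance point (joint 1.26 to 1.46 rad) and still (under 0.1 rad/s), and the fingers are still gripping it (more than 2 N), through the last second (all of step 2 and value of joint cap below 0.1 rad and velocity of joint lid_angle between -0.1 and 0.1 rad/s and contact force between the fingers and lid above 2 N); the arm keeps its last pose, push and grip.
It fails at once if the lid drops towards shut (below 1.0 rad) (value of joint lid_angle below 1 rad).
It fails at once if a bystander is moved by more than 20 mm (distance of any of spare_jar, tape, glue_gun from where it was at the start of the episode above 0.02 m).
It also fails if it takes over 48 s, if anything falls off the work surface, if the arm or the gripper's body presses on something with over 40 N, if the wrist force passes 120 N, or if a joint passes its speed limit or range.

### The arm

A 6-joint arm with a two-finger parallel gripper is mounted at the origin on the work surface. World frame = base frame: x ahead of the robot, y to its left, z up, the work surface at z = 0. Lengths are in mm, angles in rad, forces in N, time in s.
With the tool pointing down it reaches from about 400 to 925 mm from the base axis. Payload 12.5 kg.
Tool frame: the origin (TCP) lies on the mounting face of the last link; the fingertips stand 190 mm ahead of it and the grasp point (between the pads) lies 171 mm ahead of it; z points along the fingers, y is the line along which they close (so a half turn about z gives the same grasp; the last joint's range is limited). The gripper opens to 95 mm and grips with 3 to 60 N. Pads are 20 mm wide; open, the fingers measure 119 mm over their backs; the gripper's body (75 mm by 180 mm) begins 59 mm behind the grasp point.
Start: joints at [1.243, 0.491, 1.559, -0, 1.092, -0.106], TCP at [137.467, 609.695, 404.761] pointing down, gripper open.
Joint ranges: [-3.1, 3.1], [-0.84, 2.19], [0.05, 2.79], [-1.13, 4.28], [0.06, 2.93], [-2.69, 2.69]. Speed limits (rad/s): [2.22, 2.22, 2.79, 3.14, 3.14, 3.14].

### API

Orientations are given as [roll, pitch, yaw] about the fixed x, y, z axes, in that order (R = Rz(yaw) Ry(pitch) Rx(roll)).
In Python, from cell import env gives the robot as it stands.
- The arm moves only by the tool carry_out, never from a script. Its argument "series" is a list of rows, each a list of 5 numbers: the shift along the tool's x, y, z in m, then the turn about the tool's z in degrees, then the opening, from 0 (shut) to 1 (fully open). A call has 1 to 20 rows; each row is the pose to reach, as a shift and turn from the pose commanded when the call began, along the tool's axes at that moment; what a row does not reach only later rows make up. A row lasts 1/8 s, in which the tool goes at most 62.5 mm and 10.7 degrees, less where a joint would pass 70% of its speed; a pose out of reach is approached as far as the arm can. A call with a gripper value outside its range is refused whole. The fingers move at their own pace and stop on an object; the grip force is fixed at half the most. Time passes only in rows, so rows that repeat a pose let the fingers close. It gives the time, the measured TCP pose, the force, the opening and the grip force at its end, in the units of the state.
- env.state(): the state, without advancing time (a new reading comes with each control period).
- env.read_camera(name): name is "side" or "top" or "wrist"; returns (picture, depth): 400x640x3 uint8, red, green, blue; 400x640 float32, mm along the optical axis (not along the pixel's ray), 0 where there is no reading.
- env.get_calibration(name): a dict with "intrinsics" (3x3 intrinsics, pixels), "D" ([k1, k2, p1, p2, k3] as OpenCV has them; the pictures are not rectified), "cam_to_world" (4x4, takes a point from camera to world coordinates); the wrist camera has in their place "T_tool_cam" (4x4, takes a point from camera to tool coordinates, whose origin is the TCP and whose axes are the flange's). Camera axes: x right, y up, looking along -z (the intrinsics and any distortion apply to the point x, -y, -z); pixel columns grow to the right and rows downward; lengths in mm; the calibration is good to about 2 mm. A picture is of the moment at which its call begins: read the wrist's pose just before it. get_calibration takes no time and is no camera call.
- env.job_done(): hands the job in; it is judged then, once.
The state is a dict: "t": time; "joints": joint angles; "qvel": joint speeds; "tau": joint torques, N m; "eef_pos": TCP position; "tcp_rot": TCP orientation; "ft_force": force on the tool from outside, world axes, zero at the start; "moment": the same for the moment, N m; "opening": opening from 0.0 (shut) to 1.0 (fully open); "grip_force": force on a finger pad.
Only numpy, scipy, OpenCV 4.12 (cv2) and the standard library are available. Lean on these libraries where they do the work, as an engineer would, in place of code of your own. Each camera call takes 0.05 s, during which the arm holds its last target. There are 200 camera calls.

## Working session

There is one attempt and no reset: what is moved stays moved. The work goes in short steps, Python scripts to look and compute and a tool call to move; the robot and the scene stay as the last step left them, time stands still between calls to the robot, and variables do not carry over. Pictures are saved under pics/ and viewed, at most 10 in all, crops included, and the job is handed in when it is done.

Besides the shell and the picture viewer there is one more tool, called after "Emit:" in YAML: its name, and indented under it one key for each argument. carry_out: Moves the arm, as the interface text tells. Its arguments: {"type":"object","properties":{"series":{"type":"array","items":{"type":"array","items":{"type":"number"}}}},"required":["series"]}

```bash
mkdir -p pics; cat > h.py <<'E'
import numpy as np, cv2
from cell import env
from scipy.spatial.transform import Rotation as Rn
def T_tool(s):
    T=np.eye(4); T[:3,:3]=Rn.from_euler('xyz',s['tcp_rot']).as_matrix(); T[:3,3]=s['eef_pos']; return T
def grab(name,save=None):
    s=env.state(); im,d=env.read_camera(name); c=env.get_calibration(name)
    M=np.array(c['cam_to_world']) if 'cam_to_world' in c else T_tool(s)@np.array(c['T_tool_cam'])
    if save: cv2.imwrite('pics/'+save,im[:,:,::-1])
    K=np.array(c['intrinsics'],float); D=np.array(c['D'],float)
    h,w=d.shape; u,v=np.meshgrid(np.arange(w),np.arange(h))
    p=cv2.undistortPoints(np.stack([u,v],-1).reshape(-1,1,2).astype(np.float64),K,D).reshape(h,w,2)
    P=np.stack([p[...,0]*d,-p[...,1]*d,-d],-1)@M[:3,:3].T+M[:3,3]
    P[d<=0]=np.nan
    return im,d,P,M
E
python3 - <<'E'
from h import *
s=env.state(); print({k:np.round(v,3) for k,v in s.items()})
for n in ['top','side']:
    im,d,P,M=grab(n,n+'0.png'); np.savez('/tmp/'+n,im=im,P=P); print(n,M.round(2))
E
```

```text
{'t': np.float64(0.0), 'joints': array([ 1.243,  0.492,  1.559,  0.   ,  1.092, -0.106]), 'qvel': array([ 0.   ,  0.   , -0.   , -0.   , -0.001,  0.   ]), 'tau': array([ 2.0000e-03, -6.1263e+01, -2.5819e+01,  6.9000e-02,  4.8000e-02,
       -0.0000e+00]), 'eef_pos': array([137.457, 609.649, 404.154]), 'tcp_rot': array([-3.14, -0.  ,  2.92]), 'ft_force': array([-0.008, -0.733,  0.583]), 'moment': array([-0.021,  0.006,  0.005]), 'grip_force': np.float64(0.0), 'opening': np.float64(0.999)}
top [[ 3.00000e-02  9.80000e-01 -1.90000e-01  3.20540e+02]
 [-1.00000e+00  2.00000e-02 -2.00000e-02 -2.85200e+01]
 [-2.00000e-02  1.90000e-01  9.80000e-01  1.08064e+03]
 [ 0.00000e+00  0.00000e+00  0.00000e+00  1.00000e+00]]
side [[ 6.9000e-01  5.5000e-01 -4.7000e-01 -3.7370e+01]
 [-7.2000e-01  5.4000e-01 -4.4000e-01 -5.2530e+02]
 [ 1.0000e-02  6.4000e-01  7.7000e-01  9.9465e+02]
 [ 0.0000e+00  0.0000e+00  0.0000e+00  1.0000e+00]]
```

View pics/top0.png

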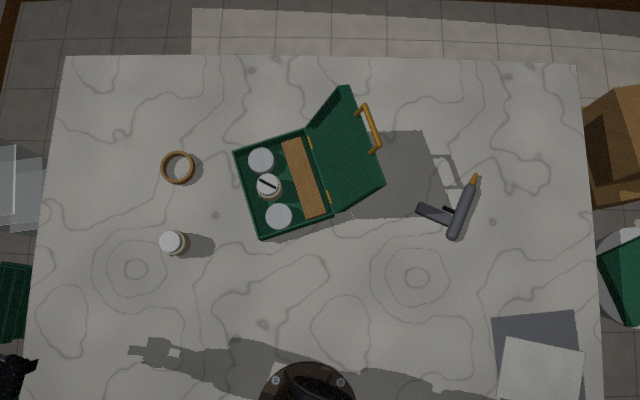

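View pics/side0.png

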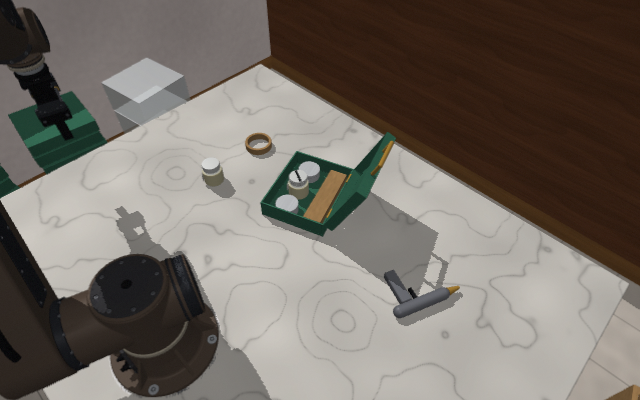

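The top view shows the case at about (285,185), the cap with its dark strip at (268,186), and the handle at (371,128). The glue gun is at (450,210), the spare jar at (172,242) and the tape at (178,167). The side view agrees.

```bash
python3 - <<'E'
from h import *
for n in ['top','side']:
    z=np.load(f'/tmp/{n}.npz'); im=z['im'].astype(int);P=z['P']
    r,g,b=im[...,0],im[...,1],im[...,2]; Z=P[...,2]
    def near(m,box):
        k=np.zeros_like(m);u0,v0,u1,v1=box;k[v0:v1,u0:u1]=1;return m&k
    br=(r>g*1.15)&(g>b*1.5)&(Z>150)
    br=near(br,(340,90,400,170) if n=='top' else (350,120,420,200))
    p=P[br]; c=p.mean(0); w=np.linalg.svd(p-c)[2][0]
    t=(p-c)@w; print(n,'handle',len(p),c.round(1),w.round(3),t.min(),t.max(), 'top strip', )
    bar=p[np.abs(np.cross(p-c,w)).max(1)<12]; 
    cap=near((Z>72)&(Z<90),(250,165,290,205) if n=='top' else (280,165,315,205)) 
    q=P[cap]; m=np.median(q,0); q=q[np.hypot(*(q-m)[:,:2].T)<35]
    print('cap mean',q.mean(0).round(1),len(q),'mid',((q.max(0)+q.min(0))/2).round(1),np.ptp(q,0).round(1))
    gm=(g>r*1.3)&(g>b*1.1)&(Z>45)&(Z<62)&(np.hypot(P[...,0]-m[0],P[...,1]-m[1])<200)
    rect=cv2.minAreaRect(P[gm][:,:2].astype(np.float32)); print('rim',gm.sum(),rect)
    dk=near((r+g+b<180)&(Z>72)&(Z<90),(250,165,290,205) if n=='top' else (280,165,315,205))&(np.hypot(P[...,0]-m[0],P[...,1]-m[1])<26)
    q2=P[dk]
    if len(q2)>5:
        cc=q2.mean(0); w2=np.linalg.svd((q2-cc)[:,:2])[2][0]; print('strip',len(q2),cc.round(1),np.degrees(np.arctan2(w2[1],w2[0])))
E
python3 -c "
from h import *
a=cv2.imread('pics/top0.png')[70:250,220:400];cv2.imwrite('pics/c.png',cv2.resize(a,(600,600),interpolation=cv2.INTER_CUBIC))"
```

```text
top handle 327 [ 631.8 -118.4  266.5] [-0.938 -0.345  0.008] -51.25170388737106 47.831174992912366 top strip
cap mean [550.  112.8  79.3] 381 mid [550.7 113.6  78.9] [54.1 54.5 13.7]
rim 1790 ((567.5191650390625, 64.18387603759766), (239.54676818847656, 233.07687377929688), 19.74460220336914)
strip 43 [550.  113.4  80.4] -116.9434888892076
side handle 160 [ 624.9 -120.9  266.4] [-0.946 -0.318 -0.068] -56.009918865606195 42.95553356055147 top strip
cap mean [549.  111.5  79.6] 216 mid [551.5 113.2  78.6] [56.1 54.4 12.6]
rim 1061 ((568.5160522460938, 66.31782531738281), (245.02455139160156, 231.0876922607422), 19.64686393737793)
strip 16 [550.2 113.   81.3] -116.245272089207
```

View pics/c.png

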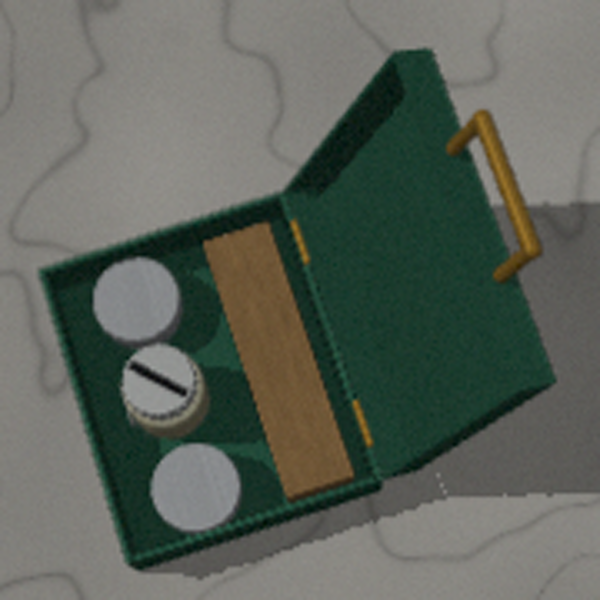

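```bash
cat >> h.py <<'E'
def shift(target_tcp,cmd=None,rot=None):
    s=env.state(); R=Rn.from_euler('xyz',s['tcp_rot'] if rot is None else rot).as_matrix()
    return R.T@(np.array(target_tcp)-np.array(s['eef_pos'] if cmd is None else cmd))
E
python3 - <<'E'
from h import *
print(shift([550.3,113,340],[137.467,609.695,404.761]).round(1), np.degrees(env.state()['tcp_rot']))
E
```

```text
[-512.  -393.6   65.1] [-1.79942042e+02 -6.08515149e-03  1.67290841e+02]
```

Emit:
carry_out:
  series:
    - [-0.512, -0.394, 0, 50, 1]
    - [-0.512, -0.394, 0, 50, 1]
    - [-0.512, -0.394, 0, 50, 1]
    - [-0.512, -0.394, 0, 50, 1]
    - [-0.512, -0.394, 0, 50, 1]
    - [-0.512, -0.394, 0, 50, 1]
    - [-0.512, -0.394, 0, 50, 1]
    - [-0.512, -0.394, 0, 50, 1]
    - [-0.512, -0.394, 0, 50, 1]
    - [-0.512, -0.394, 0, 50, 1]
    - [-0.512, -0.394, 0, 50, 1]
    - [-0.512, -0.394, 0, 50, 1]
    - [-0.512, -0.394, 0, 50, 1]
    - [-0.512, -0.394, 0.065, 50, 1]
    - [-0.512, -0.394, 0.065, 50, 1]
    - [-0.512, -0.394, 0.065, 50, 1]

```text
t: 2.1
eef_pos: [550.3, 113.5, 341.1]
tcp_rot: [3.141, 0.0, 2.048]
ft_force: [0.4, 0.2, 0.5]
opening: 0.999
grip_force: 0.0
```

```bash
python3 - <<'E'
from h import *
s=env.state(); print(s['t'],s['eef_pos'].round(1) if hasattr(s['eef_pos'],'round') else s['eef_pos'],np.degrees(s['tcp_rot']),s['joints'])
im,d,P,M=grab('wrist','w1.png'); np.savez('/tmp/w',im=im,P=P)
Z=P[...,2]; m=(Z>74)&(Z<86)&(np.hypot(P[...,0]-550,P[...,1]-113)<40)
q=P[m]; print(len(q),q.mean(0),((q.max(0)+q.min(0))/2),np.ptp(q,0))
print(cv2.minEnclosingCircle(q[:,:2].astype(np.float32)))
rgb=im.astype(int).sum(-1); k=m&(rgb<200)&(np.hypot(P[...,0]-550,P[...,1]-113)<26); q=P[k]; c=q.mean(0); w=np.linalg.svd((q-c)[:,:2],full_matrices=False)[2][0]; print('strip',k.sum(),c,np.degrees(np.arctan2(w[1],w[0])))
# carton/rim angle
g=im.astype(int); gm=(g[...,1]>g[...,0]*1.3)&(Z>48)&(Z<60); q=P[gm]; print('rim',len(q),cv2.minAreaRect(q[:,:2].astype(np.float32)))
E
```

```text
2.1 [550.3 113.5 341.1] [1.79962775e+02 6.45340246e-03 1.17356780e+02] [ 8.59041396e-02  4.76115877e-01  1.78650010e+00  1.86877413e-04
  8.78333183e-01 -3.91681039e-01]
2713 [550.07662225 113.8819151   80.95230926] [550.75442452 112.56792749  78.86567208] [55.56573836 55.76736537  9.5917978 ]
((550.734130859375, 112.3911361694336), 28.11922836303711)
strip 199 [551.36772511 112.7548998   81.7539114 ] -116.26398682858668
rim 3958 ((567.4361572265625, 67.74134063720703), (237.41055297851562, 225.70314025878906), 20.013235092163086)
```

View pics/w1.png

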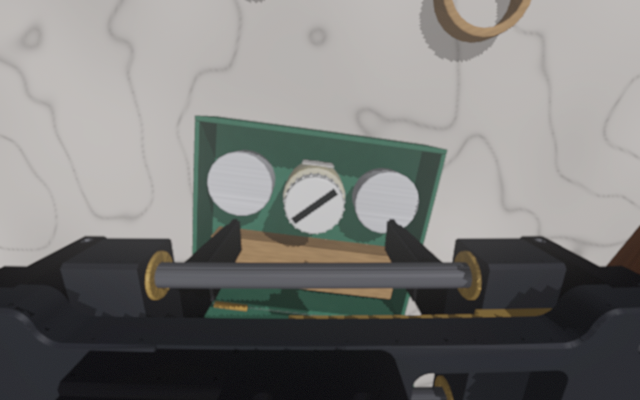

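The wrist view shows the cap at (315,203), centred between the fingers, with its strip about 44° loose. I'll lower the gripper and close it.

Emit:
carry_out:
  series:
    - [0, 0, 0.03, 0, 1]
    - [0, 0, 0.06, 0, 1]
    - [0, 0, 0.08, 0, 1]
    - [0, 0, 0.091, 0, 1]
    - [0, 0, 0.091, 0, 1]
    - [0, 0, 0.091, 0, 0.4]
    - [0, 0, 0.091, 0, 0.4]
    - [0, 0, 0.091, 0, 0.4]
    - [0, 0, 0.091, 0, 0.4]
    - [0, 0, 0.091, 0, 0.4]
    - [0, 0, 0.091, 0, 0.4]

```text
t: 3.52
eef_pos: [551.0, 113.1, 249.0]
tcp_rot: [3.139, 0.001, 2.047]
ft_force: [5.4, 3.8, -0.5]
opening: 0.564
grip_force: 30.0
```

Gripped at 54 mm. I'll turn it clockwise, slightly past the estimate so it reaches the stop.

Emit:
carry_out:
  series:
    - [0, 0, 0, 8, 0.4]
    - [0, 0, 0, 16, 0.4]
    - [0, 0, 0, 24, 0.4]
    - [0, 0, 0, 32, 0.4]
    - [0, 0, 0, 38, 0.4]
    - [0, 0, 0, 42, 0.4]
    - [0, 0, 0, 44, 0.4]
    - [0, 0, 0, 46, 0.4]
    - [0, 0, 0, 48, 0.4]
    - [0, 0, 0, 48, 0.4]

```text
t: 4.78
eef_pos: [551.6, 113.0, 249.3]
tcp_rot: [3.136, -0.002, 1.211]
ft_force: [9.7, 2.7, -2.4]
opening: 0.561
grip_force: 30.0
```

```bash
python3 - <<'E'
from h import *
s=env.state(); print(s['moment'],np.degrees(s['tcp_rot']),s['joints'])
E
```

```text
[ 0.3607774  -1.42599556  0.89470324] [ 1.79703644e+02 -1.23765181e-01  6.93780069e+01] [ 8.47355552e-02  6.07581538e-01  1.85740790e+00 -4.42045729e-04
  6.71004691e-01  4.45008260e-01]
```

The z moment is 0.9 N m against 0.06 of friction, so the cap is on its stop. I'll release, rise and check.

Emit:
carry_out:
  series:
    - [0, 0, 0, 48, 1]
    - [0, 0, 0, 48, 1]
    - [0, 0, 0, 48, 1]
    - [0, 0, 0, 48, 1]
    - [0, 0, -0.05, 48, 1]
    - [0, 0, -0.1, 48, 1]
    - [0, 0, -0.15, 48, 1]
    - [0, 0, -0.2, 48, 1]
    - [0, 0, -0.24, 48, 1]
    - [0, 0, -0.24, 48, 1]

```text
t: 6.02
eef_pos: [550.0, 112.7, 491.6]
tcp_rot: [3.14, -0.005, 0.372]
ft_force: [-0.1, -0.5, -0.6]
opening: 0.999
grip_force: 0.0
```

```bash
python3 - <<'E'
from h import *
s=env.state(); print(s['t'],s['eef_pos'],np.degrees(s['tcp_rot']))
im,d,P,M=grab('wrist','w2.png'); Z=P[...,2]
for nm in ['top','wrist']:
    if nm=='top': im,d,P,M=grab('top','t2.png'); Z=P[...,2]
    else: im,d,P,M=grab('wrist'); Z=P[...,2]
    rgb=im.astype(int).sum(-1); k=(Z>74)&(Z<88)&(rgb<200)&(np.hypot(P[...,0]-550.7,P[...,1]-113)<25); q=P[k]
    if len(q)>5:
        c=q.mean(0); w=np.linalg.svd((q-c)[:,:2],full_matrices=False)[2][0]; print(nm,'strip',k.sum(),c,np.degrees(np.arctan2(w[1],w[0])))
    g=im.astype(int); br=(g[...,0]>g[...,1]*1.15)&(g[...,1]>g[...,2]*1.5)&(Z>255)&(Z<285)&(P[...,1]<-80)&(P[...,1]>-170)
    p=P[br]
    if len(p)>20:
        c=p.mean(0); w=np.linalg.svd(p-c,full_matrices=False)[2][0]; t=(p-c)@w; print('handle',len(p),c.round(1),w.round(3),t.min(),t.max(),p[:,2].max())
E
```

```text
6.025 [549.96552503 112.71591758 491.64696003] [179.91630153  -0.29884001  21.29779599]
top strip 18 [539.2105766  109.129101    79.09080976] -166.19082620221343
handle 269 [ 632.5 -120.4  271.1] [-0.938 -0.345  0.005] -50.274436078440225 47.94356514541311 277.2314428894267
wrist strip 30 [551.18378907 112.00741405  81.5161161 ] -158.5965975649673
handle 1640 [ 639.7 -115.4  271.4] [-0.911 -0.391  0.13 ] -44.71647037864796 41.906285797321914 277.80264183386987
```

View pics/w2.png

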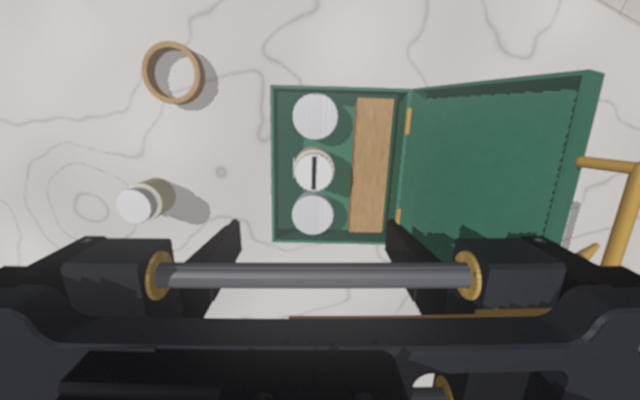

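The strip at (314,172) is now parallel to the hinge, and the bystanders haven't moved. Next I'll go above the handle.

```bash
python3 - <<'E'
from h import *
print(shift([635,-121.5,510]).round(1), env.state()['joints'])
E
```

```text
[ -6.  249.  -22.5] [8.43856361e-02 3.25169325e-01 1.60091897e+00 7.50254300e-05
 1.21724113e+00 1.28360357e+00]
```

Emit:
carry_out:
  series:
    - [-0.006, 0, -0.02, 1.3, 1]
    - [-0.006, 0.062, -0.02, 1.3, 1]
    - [-0.006, 0.124, -0.02, 1.3, 1]
    - [-0.006, 0.186, -0.02, 1.3, 1]
    - [-0.006, 0.23, -0.02, 1.3, 1]
    - [-0.006, 0.249, -0.02, 1.3, 1]
    - [-0.006, 0.249, -0.02, 1.3, 1]
    - [-0.006, 0.249, -0.02, 1.3, 1]

```text
t: 7.18
eef_pos: [634.8, -120.2, 508.5]
tcp_rot: [-3.141, 0.0, 0.35]
ft_force: [0.4, 0.6, -0.8]
opening: 1.002
grip_force: 0.0
```

```bash
python3 - <<'E'
from h import *
s=env.state(); print(s['t'],s['eef_pos'],np.degrees(s['tcp_rot']))
im,d,P,M=grab('wrist','w3.png'); T=T_tool(s)
g=im.astype(int); Z=P[...,2]; br=(g[...,0]>g[...,1]*1.15)&(g[...,1]>g[...,2]*1.5)&(Z>262)&(Z<285)
p=P[br]; pt=(p-T[:3,3])@T[:3,:3]; pt=pt[np.abs(pt[:,1])<40]
print(len(pt),pt.min(0),pt.max(0),np.median(pt,0))
for a in range(-60,60,20):
    k=(pt[:,0]>a)&(pt[:,0]<a+20)
    if k.sum()>5: print(a,k.sum(),pt[k].min(0).round(1),pt[k].max(0).round(1))
E
```

```text
7.175 [ 634.83036991 -120.18838955  508.47047393] [-1.79957428e+02  2.34323889e-02  2.00492865e+01]
1435 [-45.58196441  -6.86301677 231.07757695] [ 50.62613035   7.1378664  246.15623264] [  7.03646609   1.75587244 233.42689231]
-60 82 [-45.6  -6.9 231.4] [-40.1   6.2 245.9]
-40 259 [-39.9  -4.2 231.5] [-20.    6.9 245.5]
-20 276 [-19.9  -3.2 231.1] [-1.000e-01  6.900e+00  2.366e+02]
0 286 [ 1.000e-01 -2.300e+00  2.311e+02] [ 19.9   6.6 236. ]
20 315 [ 20.   -2.3 231.4] [ 40.    7.1 236.1]
40 217 [ 40.   -6.4 231.4] [ 50.6   7.  246.2]
```

View pics/w3.png

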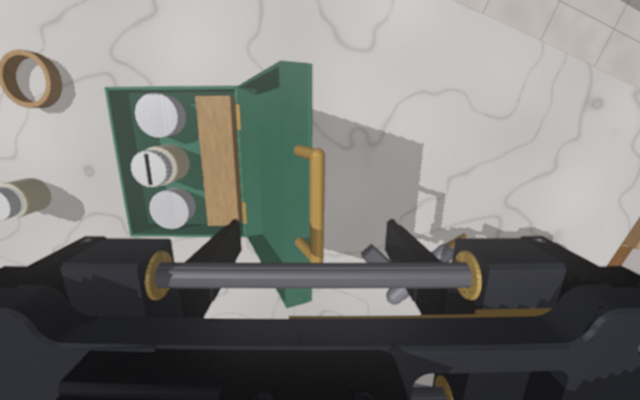

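The bar at (317,205) lies between the fingers: centre about 1 mm in tool y, 2 mm in tool x, 66 mm below the grasp point.

Emit:
carry_out:
  series:
    - [0.002, 0.001, 0.03, 0, 1]
    - [0.002, 0.001, 0.05, 0, 1]
    - [0.002, 0.001, 0.062, 0, 1]
    - [0.002, 0.001, 0.066, 0, 1]
    - [0.002, 0.001, 0.066, 0, 1]
    - [0.002, 0.001, 0.066, 0, 0]
    - [0.002, 0.001, 0.066, 0, 0]
    - [0.002, 0.001, 0.066, 0, 0]
    - [0.002, 0.001, 0.066, 0, 0]
    - [0.002, 0.001, 0.066, 0, 0]
    - [0.002, 0.001, 0.066, 0, 0]
    - [0.002, 0.001, 0.066, 0, 0]
    - [0.002, 0.001, 0.066, 0, 0]
    - [0.002, 0.001, 0.066, 0, 0]
    - [0.002, 0.001, 0.066, 0, 0]

```text
t: 9.1
eef_pos: [637.3, -121.8, 442.7]
tcp_rot: [3.142, -0.0, 0.349]
ft_force: [-0.2, -0.8, -0.8]
opening: 0.12
grip_force: 30.0
```

```bash
python3 - <<'E'
import numpy as np
f=lambda q:np.array([-.242*np.cos(q)+.015*np.sin(q),.242*np.sin(q)+.015*np.cos(q)])
for q in np.arange(2,1.3,-.04): 
    d=f(q)-f(2.0); print(round(q,2),'y %.4f z %.4f'%(d[0],-d[1]))
E
```

```text
2.0 y 0.0000 z -0.0000
1.96 y -0.0086 z -0.0044
1.92 y -0.0175 z -0.0085
1.88 y -0.0264 z -0.0122
1.84 y -0.0355 z -0.0155
1.8 y -0.0448 z -0.0185
1.76 y -0.0541 z -0.0211
1.72 y -0.0635 z -0.0233
1.68 y -0.0731 z -0.0251
1.64 y -0.0826 z -0.0266
1.6 y -0.0923 z -0.0277
1.56 y -0.1020 z -0.0283
1.52 y -0.1117 z -0.0286
1.48 y -0.1214 z -0.0286
1.44 y -0.1310 z -0.0281
1.4 y -0.1407 z -0.0272
1.36 y -0.1503 z -0.0260
1.32 y -0.1599 z -0.0243
```

Gripped. I'll swing the lid along the arc to 1.60 first and check the force.

Emit:
carry_out:
  series:
    - [0, -0.009, -0.0044, 0, 0]
    - [0, -0.0175, -0.0085, 0, 0]
    - [0, -0.0264, -0.0122, 0, 0]
    - [0, -0.0355, -0.0155, 0, 0]
    - [0, -0.0448, -0.0185, 0, 0]
    - [0, -0.0541, -0.0211, 0, 0]
    - [0, -0.0635, -0.0233, 0, 0]
    - [0, -0.0731, -0.0251, 0, 0]
    - [0, -0.0826, -0.0266, 0, 0]
    - [0, -0.0923, -0.0277, 0, 0]
    - [0, -0.0923, -0.0277, 0, 0]

```text
t: 10.48
eef_pos: [605.6, -34.3, 470.6]
tcp_rot: [-3.141, -0.0, 0.35]
ft_force: [4.4, -1.1, 3.3]
opening: 0.119
grip_force: 30.0
```

Forces are small. I'll go on from 1.60 to 1.36, which is -0.058 in y and +0.002 in z.

Emit:
carry_out:
  series:
    - [0, -0.0097, -0.0006, 0, 0]
    - [0, -0.0194, -0.0009, 0, 0]
    - [0, -0.0291, -0.0009, 0, 0]
    - [0, -0.0387, -0.0004, 0, 0]
    - [0, -0.0484, 0.0005, 0, 0]
    - [0, -0.054, 0.0012, 0, 0]
    - [0, -0.058, 0.0017, 0, 0]
    - [0, -0.058, 0.0017, 0, 0]
    - [0, -0.058, 0.0017, 0, 0]
    - [0, -0.058, 0.0017, 0, 0]
    - [0, -0.058, 0.0017, 0, 0]

```text
t: 11.85
eef_pos: [586.0, 19.3, 468.6]
tcp_rot: [-3.141, 0.0, 0.349]
ft_force: [5.1, 0.9, 0.1]
opening: 0.119
grip_force: 30.0
```

```bash
python3 - <<'E'
from h import *
s=env.state(); print(s['t'],s['eef_pos'],np.degrees(s['tcp_rot']),s['ft_force'],s['moment'],s['grip_force'])
xd=np.array([.342,-.940]); h=np.array([550.7,113])+135*xd
g=(np.array(s['eef_pos'])[:2]-h)@xd; z=s['eef_pos'][2]-171-55
print('handle rel',g,z,'q', np.pi-np.arctan2(z,g)-0 , [q for q in [np.arctan2(z,-g)-np.arctan2(15,242)]])
for n in ['side','top']:
    im,d,P,M=grab(n,n+'9.png')
    r=im.astype(int); G=P; z=P[...,2]
    xy=P[...,:2]-h; cx=xy@xd; cy=xy@np.array([.940,.342])
    m=(r[...,1]>r[...,0]*1.3)&(z>90)&(z<235)&(np.abs(cy)<112)&(np.abs(cx)<90)
    print(n,m.sum())
    if m.sum()>50:
        A=np.c_[z[m],np.ones(m.sum())]; k=np.ones(m.sum(),bool)
        for _ in range(5):
            c=np.linalg.lstsq(A[k],cx[m][k],rcond=None)[0]; e=np.abs(A@c-cx[m]); k=e<max(3,1.5*np.median(e[k]))
        print('panel q',np.pi/2+np.arctan(c[0]),k.sum(),c)
E
```

```text
11.85 [585.96425812  19.33645361 468.58129395] [-1.79986681e+02  6.37764296e-03  1.99756853e+01] [5.10477039 0.91706831 0.05973141] [-0.01172873 -0.74157822 -0.00744029] 29.997931122779846
handle rel -34.97203011407453 242.58129394998207 q 1.4276166046041647 [np.float64(1.3657123301943928)]
side 488
panel q 1.3560549869200675 488 [-0.21810423 42.07498057]
top 96
panel q 1.3581053771106888 96 [-0.21595726 41.79721002]
```

View pics/side9.png

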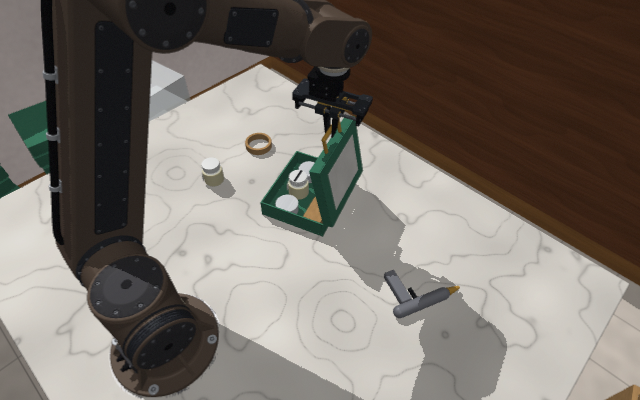

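The lid is held at about 1.36 by three estimates, and the bystanders are in place. I'll check the cap strip once more in this picture, since something looks dark near (298,177).

```bash
python3 - <<'E'
from h import *
a=cv2.imread('pics/side0.png')[150:215,255:335];b=cv2.imread('pics/side9.png')[150:215,255:335]
cv2.imwrite('pics/cmp.png',cv2.resize(np.hstack([a,b]),None,fx=5,fy=5,interpolation=cv2.INTER_CUBIC))
E
```

```text
(no output)
```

View pics/cmp.png

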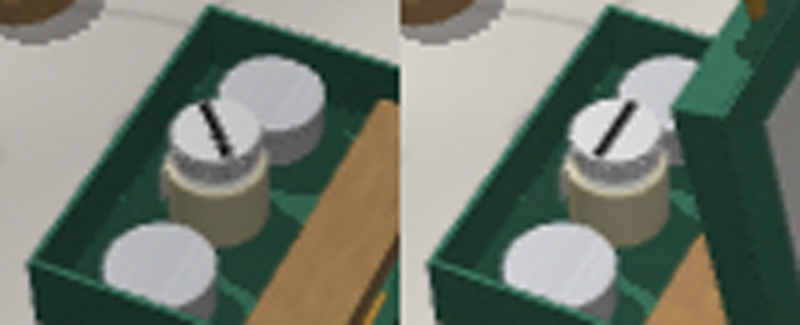

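The strip, tilted across the case at the start (left), is now parallel to the hinge (right), so the cap is home. I'll hand it in.

```bash
python3 -c "
from cell import env
print(env.state()['grip_force'],env.job_done())"
```

```text
the job is handed in; nothing more can be done
29.998018741607666 None
```

Job handed in: the cap is screwed home and the lid is held still at about 1.36 rad with a 30 N grip; spare jar, tape and glue gun untouched, but no verdict came back from the judge.

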